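# Balance a loaded centrifuge rotor

### The job

This centrifuge rotor has been loaded out of balance: none of its six tubes sits opposite its twin. Rearrange the tubes so that each of the three kinds (wide flat cap, steel, slim cap on a neck) faces its own twin straight across the rotor, all six back in the rotor's cups and fully down; the rack's free hole is there to set a tube aside meanwhile. Do not push about or knock over the small beaker and the small flask standing near.

Things in the scene. Friction and masses are not known exactly. Their poses are not given: they have to be found in the camera images.
- wide_tube_1: One of two alike: clear plastic tube, 112 mm tall in all, with a wide flat white ribbed cap 34 mm in diameter and 15 mm high. Body 25 mm in diameter, foot tapered over the lowest 18 mm to a tip 7 to 8 mm across. Origin: centre of the underside; z up the tube to its lid. Pick it up by the lid, from above. It starts in a cup of the rotor, not across from its twin.
- steel_tube_1: One of two alike: bright steel tube, the shortest, 98 mm tall in all, with a steel lid 26 mm in diameter and 17 mm high. Body 25 mm in diameter, foot tapered over the lowest 18 mm to a tip 7 to 8 mm across. Origin: centre of the underside; z up the tube to its lid. Pick it up by the lid, from above. It starts in a cup of the rotor, not across from its twin.
- wide_tube_2: One of two alike: clear plastic tube, 112 mm tall in all, with a wide flat white ribbed cap 34 mm in diameter and 15 mm high. Body 25 mm in diameter, foot tapered over the lowest 18 mm to a tip 7 to 8 mm across. Origin: centre of the underside; z up the tube to its lid. Pick it up by the lid, from above. It starts in a cup of the rotor, not across from its twin.
- necked_tube_1: One of two alike: clear plastic tube, the tallest, 124 mm in all; sloping shoulder, thin neck, slim white cap 17 mm in diameter and 24 mm high. Body 25 mm in diameter, foot tapered over the lowest 18 mm to a tip 7 to 8 mm across. Origin: centre of the underside; z up the tube to its lid. Pick it up by the lid, from above. It starts in a cup of the rotor, not across from its twin.
- steel_tube_2: One of two alike: bright steel tube, the shortest, 98 mm tall in all, with a steel lid 26 mm in diameter and 17 mm high. Body 25 mm in diameter, foot tapered over the lowest 18 mm to a tip 7 to 8 mm across. Origin: centre of the underside; z up the tube to its lid. Pick it up by the lid, from above. It starts in a cup of the rotor, not across from its twin.
- necked_tube_2: One of two alike: clear plastic tube, the tallest, 124 mm in all; sloping shoulder, thin neck, slim white cap 17 mm in diameter and 24 mm high. Body 25 mm in diameter, foot tapered over the lowest 18 mm to a tip 7 to 8 mm across. Origin: centre of the underside; z up the tube to its lid. Pick it up by the lid, from above. It starts in a cup of the rotor, not across from its twin.
- rotor: Fixed rotor on a black stand, 150 mm across. Origin: on its axis at the bench top, z up. Six upright cups, bore 30 mm, outside 36 mm, at 0, 60 .. 300 degrees from its x axis on a 55 mm radius. Cup floor 26 mm, rim 84 mm above the origin; arms and hub are lower than the rims. Fingers have most room along the line from the axis through the cup, even fully open.
- rack: Fixed white tube rack, 112 x 48 mm, deck 61 mm above the bench, with one free hole 29 mm in diameter for a tube of any kind. Origin: on the hole's axis at the bench top, z up; the deck reaches from +26 to -86 mm along x, and its -x end is full of low microtubes (tops 70 mm up). A tube in the hole stands with its underside 7 mm above the bench.
- beaker_small: Small empty glass beaker, 55 mm wide and 66 mm tall, a bystander. Origin: centre of its underside.
- small_flask: Small conical flask, 80 mm wide at the foot and 116 mm tall, a bystander. Origin: centre of its underside.

How it is judged:
At the end, for the whole second after the job is handed in: The two tubes of each kind stand in opposite cups (undersides 110 mm apart within 9 mm, each 55 mm from the rotor's axis within 8 mm), all fully down (underside 20 to 31 mm above the rotor's origin), within 0.15 rad of upright, at rest and released (horizontal distance between wide_tube_1 and wide_tube_2 between 0.101 and 0.119 m and horizontal distance between wide_tube_1 and rotor between 0.047 and 0.063 m and z of wide_tube_1 in the frame of rotor between 0.02 and 0.031 m and angle between each of wide_tube_1, wide_tube_2, steel_tube_1, steel_tube_2, necked_tube_1, necked_tube_2's own z axis and vertical below 0.15 rad and linear speed of each of wide_tube_1, wide_tube_2, steel_tube_1, steel_tube_2, necked_tube_1, necked_tube_2 below 0.02 m/s and horizontal distance between wide_tube_2 and rotor between 0.047 and 0.063 m and z of wide_tube_2 in the frame of rotor between 0.02 and 0.031 m and horizontal distance between steel_tube_1 and steel_tube_2 between 0.101 and 0.119 m and horizontal distance between steel_tube_1 and rotor between 0.047 and 0.063 m and z of steel_tube_1 in the frame of rotor between 0.02 and 0.031 m and horizontal distance between steel_tube_2 and rotor between 0.047 and 0.063 m and z of steel_tube_2 in the frame of rotor between 0.02 and 0.031 m and horizontal distance between necked_tube_1 and necked_tube_2 between 0.101 and 0.119 m and horizontal distance between necked_tube_1 and rotor between 0.047 and 0.063 m and z of necked_tube_1 in the frame of rotor between 0.02 and 0.031 m and horizontal distance between necked_tube_2 and rotor between 0.047 and 0.063 m and z of necked_tube_2 in the frame of rotor between 0.02 and 0.031 m); the robot touches nothing.
It fails at once if the small beaker is pushed more than 3 cm or knocked over (distance of beaker_small from where it was at the start of the episode above 0.03 m or angle between beaker_small's own z axis and vertical above 0.4 rad).
It fails at once if the small conical flask is pushed more than 3 cm or knocked over (distance of small_flask from where it was at the start of the episode above 0.03 m or angle between small_flask's own z axis and vertical above 0.4 rad).
It also fails if it takes over 102 s, if anything falls off the work surface, if the arm or the gripper's body presses on something with over 40 N, if the wrist force passes 120 N, or if a joint passes its speed limit or range.

### The arm

A 6-joint arm with a two-finger parallel gripper is mounted at the origin on a cart in front of the work surface, level with it; the furniture and walls round the work are solid. World frame = base frame: x ahead of the robot, y to its left, z up, the work surface at z = 0. Lengths are in m, angles in rad, forces in N, time in s.
With the tool pointing down it reaches from about 0.325 to 0.9 m from the base axis. Payload 6.1 kg.
Tool frame: the origin (TCP) lies midway between the tips of the shut fingers; the grasp point (between the pads) lies 19 mm behind it; z points along the fingers, y is the line along which they close (so a half turn about z gives the same grasp; the last joint's range is limited). The gripper opens to 85 mm and grips with 20 to 120 N. Pads are 22 mm wide; open, the fingers measure 114 mm over their backs; the gripper's body (76 mm by 85 mm) begins 54 mm behind the grasp point. The pads swing forward as they close: fully open they stand 13 mm farther back than shut.
Start: joints at [1.127, 0.22, 1.526, -0, 1.395, -0.126], TCP at [0.195, 0.594, 0.231] pointing down, gripper open.
Joint ranges: [-2.98, 2.98], [-0.91, 2.08], [0.09, 2.57], [-1.24, 4.39], [0.2, 2.65], [-2.68, 2.68]. Speed limits (rad/s): [2.57, 2.57, 3.01, 3.14, 3.14, 3.14].

### API

Orientations are given as a unit quaternion [x, y, z, w].
In Python, from workcell import monitor, get_image, ticket, finder gives the robot as it stands.
- The arm moves only by the tool servo_tool, never from a script. Its argument "series" is a list of rows, each a list of 3 entries, a list of its own where there are three numbers: the opening, from -1 (shut) to 1 (fully open), then the shift along the tool's x, y, z in m, then the turn about the tool's z in rad. In form: [[hand, [tx, ty, tz], twist], ...]. A call has 1 to 5 rows; each row is the pose to reach, as a shift and turn from the pose commanded when the call began, along the tool's axes at that moment; what a row does not reach only later rows make up. A row lasts 1/12 s, in which the tool goes at most 41.7 mm and 7.16 degrees, less where a joint would pass 70% of its speed; a pose out of reach is approached as far as the arm can. A call with a gripper value outside its range is refused whole. The fingers move at their own pace and stop on an object; "squeeze" is the grip in N (left out, the last holds). Time passes only in rows, so rows that repeat a pose let the fingers close. It gives the time, the measured TCP pose, the force, the opening and the grip force at its end, in the units of the state.
- monitor.get_state(): the state, without advancing time (a new reading comes with each control period).
- get_image(name): name is "scene" or "top" or "wrist"; returns a dict with "color" (420x560x3 uint8, blue, green, red), "range_z" (420x560 float32, m along the optical axis (not along the pixel's ray), 0 where there is no reading), "camera_matrix" (3x3 intrinsics, pixels), "R" (3x3) and "t" (3): a world point X has camera coordinates R X + t; the wrist camera has in their place "T_tool_cam" (4x4, takes a point from camera to tool coordinates, whose origin is the TCP and whose axes are the flange's). Camera axes: x right, y down, z forward; pixel columns grow to the right and rows downward; lengths in m; the calibration is good to about 2 mm. A picture is of the moment at which its call begins: read the wrist's pose just before it.
- ticket.finish_job(): hands the job in; it is judged then, once.
Trained networks look in a picture, given as the dict that the camera call returned (one of the last four; its "shot" number tells which), for a name from the list of things; names that differ only in an ending like _2 or _b are one class to them, and where a whole thing is asked for, a point or a joint stands for the part that bears it (a point fixed in the world has none). Each returns a list of dicts, best first, with "confidence" (0 to 1); they miss things now and then, are a little off and sometimes report something else, mostly with a low value. They report only what shows in the picture. A call takes as long as a camera call.
- finder.trace(picture, target): "region" (420x560 bool, what is visible of it) and "extent" ([left, top, right, bottom] in pixels, round what is visible of it).
The state is a dict: "time": time; "joint_pos": joint angles; "qd": joint speeds; "tau": joint torques, N m; "ee_pos": TCP position; "tool_rot": TCP orientation; "ft_force": force on the tool from outside, world axes, zero at the start; "moment": the same for the moment, N m; "finger_gap": finger opening in m; "grasp_force": force on a finger pad.
Only numpy, scipy, OpenCV 4.12 (cv2) and the standard library are available. Lean on these libraries where they do the work, as an engineer would, in place of code of your own. Each camera call takes 0.05 s, during which the arm holds its last target. There are 200 camera calls.

## Working session

There is one attempt and no reset: what is moved stays moved. The work goes in short steps, Python scripts to look and compute and a tool call to move; the robot and the scene stay as the last step left them, time stands still between calls to the robot, and variables do not carry over. Pictures are saved under pics/ and viewed, at most 14 in all, crops included, and the job is handed in when it is done.

Besides the shell and the picture viewer there is one more tool, called in YAML: its name, and indented under it one key for each argument. servo_tool: Moves the arm, as the interface text tells. Its arguments: {"type":"object","properties":{"series":{"type":"array","items":{"type":"array"}},"squeeze":{"type":"number"}},"required":["series"]}

```bash
mkdir -p pics; ls; cat > h.py <<'E'
import numpy as np, cv2
from workcell import monitor, get_image, ticket, finder
def world(im, st=None):
    K=im["camera_matrix"]; z=im["range_z"]; v,u=np.mgrid[:z.shape[0],:z.shape[1]]
    P=np.stack([(u-K[0,2])/K[0,0]*z,(v-K[1,2])/K[1,1]*z,z],-1)
    if "R" in im: return (P-im["t"])@im["R"]
    from scipy.spatial.transform import Rotation as Ro
    T=np.array(im["T_tool_cam"]); P=P@T[:3,:3].T+T[:3,3]
    return P@Ro.from_quat(st["tool_rot"]).as_matrix().T+st["ee_pos"]
E
python3 - <<'E'
from h import *
s=monitor.get_state(); print(s)
for n in("top","scene"):
    im=get_image(n); cv2.imwrite(f"pics/{n}0.png",im["color"]); W=world(im)
    for t in ["rotor","rack","wide_tube_1","steel_tube_1","necked_tube_1","beaker_small","small_flask"]:
        for d in finder.trace(im,t):
            if d["confidence"]<.3: continue
            m=d["region"]&(im["range_z"]>0); p=W[m]; 
            if len(p)==0: print(n,t,d["extent"]);continue
            zt=np.percentile(p[:,2],97); top=p[p[:,2]>zt-.006]
            print(n,t,round(d["confidence"],2),d["extent"],"zt",zt.round(3),"top",np.median(top,0).round(3),"mid",((top.min(0)+top.max(0))/2).round(3))
E
```

```text
pics
{'time': 0.0, 'joint_pos': array([ 1.12689417e+00,  2.21193899e-01,  1.52759513e+00, -1.15384967e-05,
        1.39470652e+00, -1.26081998e-01]), 'qd': array([ 0.00029106, -0.00098477, -0.00177868,  0.00094541,  0.00070716,
       -0.00095131]), 'tau': array([ 8.42685386e-04, -4.96867168e+01, -3.89415872e+01, -1.44144724e-04,
        1.04466584e-02,  8.14277286e-06]), 'ee_pos': array([0.19504857, 0.59315703, 0.23022767]), 'tool_rot': array([ 1.58241037e-01,  9.87400055e-01, -9.14667990e-04, -2.62049767e-04]), 'ft_force': array([-0.85343006, -0.28383229, -0.75866546]), 'moment': array([-0.03254517,  0.01563744, -0.025049  ]), 'grasp_force': 0.0, 'finger_gap': 0.08510993213735094}
top rotor 0.84 [229.4, 129.8, 320.3, 218.8] zt 0.086 top [0.447 0.276 0.083] mid [0.443 0.276 0.11 ]
top rack 0.7 [362.4, 141.3, 408.9, 219.3] zt 0.071 top [0.425 0.094 0.067] mid [0.438 0.092 0.07 ]
top wide_tube_1 0.88 [252.6, 184.4, 275.1, 210.6] zt 0.141 top [0.395 0.29  0.139] mid [0.395 0.29  0.139]
top wide_tube_1 0.72 [287.0, 175.0, 310.3, 203.6] zt 0.141 top [0.409 0.238 0.139] mid [0.409 0.238 0
[... 1244 characters left out ...]
469 0.218 0.147] mid [0.469 0.22  0.143]
scene necked_tube_1 0.69 [308.1, 179.0, 324.3, 212.9] zt 0.151 top [0.461 0.221 0.15 ] mid [0.462 0.222 0.149]
scene necked_tube_1 0.58 [295.5, 142.3, 310.9, 170.6] zt 0.151 top [0.486 0.314 0.15 ] mid [0.487 0.315 0.149]
scene beaker_small 0.73 [217.4, 228.4, 251.1, 273.2] zt 0.066 top [0.315 0.244 0.065] mid [0.312 0.236 0.064]
scene beaker_small 0.36 [296.9, 140.7, 310.9, 174.0] zt 0.151 top [0.486 0.314 0.15 ] mid [0.487 0.315 0.149]
scene small_flask 0.79 [198.5, 115.7, 234.0, 178.9] zt 0.115 top [0.367 0.474 0.115] mid [0.365 0.467 0.114]
scene small_flask 0.48 [216.8, 226.3, 249.2, 276.1] zt 0.066 top [0.315 0.244 0.065] mid [0.313 0.236 0.065]
```

```bash
python3 - <<'E'
from h import *
im=get_image("top"); W=world(im); m=np.where((im["range_z"]>0))
c=cv2.resize(im["color"][100:280,220:420],None,fx=4,fy=4,interpolation=cv2.INTER_CUBIC)[:600*2]
c=cv2.resize(im["color"][100:250,220:420],(800,600),interpolation=cv2.INTER_CUBIC); cv2.imwrite("pics/topc.png",c)
# rack deck height band
for k in (0,):
    sel=(W[...,1]<.16)&(W[...,1]>0.03)&(W[...,0]>.3)&(W[...,0]<.56)&(im["range_z"]>0)
    d=sel&(abs(W[...,2]-.061)<.005); p=W[d]; print(cv2.minAreaRect((p[:,:2]*1000).astype(np.float32)), np.median(p,0))
    # height map rows
    ys=np.arange(.055,.135,.006); xs=np.arange(.52,.34,-.006)
    for x in xs:
        print(round(x,3),[ (int(1000*np.median(q)) if len(q:=W[sel&(abs(W[...,0]-x)<.003)&(abs(W[...,1]-y)<.003)][:,2]) else -1) for y in ys])
E
```

```text
((439.16912841796875, 91.435302734375), (48.8769416809082, 113.53889465332031), 80.87126159667969) [0.43925699 0.09298544 0.06437431]
0.52 [0, 1, 0, 1, 0, 0, 0, 1, 1, 0, 1, 0, 1, 0]
0.514 [1, 1, 0, 3, 0, -1, -1, 0, 1, 0, 0, 1, 0, 0]
0.508 [-1, -1, -1, -1, -1, -1, -1, 0, 1, 0, 0, 0, 1, 0]
0.502 [-1, -1, -1, -1, -1, -1, -1, -1, 1, 0, 0, 1, 0, 0]
0.496 [-1, -1, -1, 61, -1, 66, 65, 65, 64, 5, 1, 2, 0, 1]
0.49 [-1, 64, 64, 64, 64, 61, 64, 64, 64, 9, 0, 0, 0, 0]
0.484 [-1, 64, 64, 34, 37, 34, 48, 63, 64, 28, 0, 0, 0, 0]
0.478 [-1, 64, 62, 35, 9, 7, 8, 64, 65, 35, 1, 1, 0, 1]
0.472 [-1, 63, 63, 34, 7, 6, -1, -1, 64, 35, 1, 1, 1, 1]
0.466 [-1, 63, 65, 61, 9, -1, -1, 61, 65, 63, 0, 0, 0, 0]
0.46 [-1, -1, 65, 65, -1, -1, -1, 63, 65, 64, 1, 1, 1, 1]
0.454 [1, -1, 64, 64, 65, 66, 63, 65, 65, 63, 5, 1, 0, 0]
0.448 [1, -1, 64, 65, 64, 65, 64, 65, 64, 64, 8, 0, 0, 0]
0.442 [2, -1, 64, 64, 65, 65, 64, 65, 70, 68, 35, 1, 1, 1]
0.436 [1, -1, 65, 67, 70, 70, 65, 65, 70, 70, 35, 0, 0, 0]
0.43 [1, -1, 65, 66, 69, 66, 64, 64, 65, 65, 59, 0, 1, 0]
0.424 [1, -1, -1, 64, 64, 67, 64, 65, 70, 70, 49, 1, 0, 1]
0.418 [2, 1, -1, 65, 69, 70, 64, 64, 70, 70, 64, 5, 1, 0]
0.412 [1, -1, -1, 65, 66, 69, 65, 65, 64, 66, 64, 32, 0, 0]
0.406 [1, 1, -1, 64, 66, 67, 65, 65, 66, 69, 67, 34, 0, 0]
0.4 [0, 0, -1, 65, 69, 70, 67, 65, 65, 70, 67, 36, 1, 0]
0.394 [1, 0, -1, 64, 64, 68, 65, 65, 64, 64, 64, 61, 1, 0]
0.388 [0, 1, 0, -1, 64, 63, 65, 64, 65, 62, 42, 39, 0, 0]
0.382 [0, 0, 0, 0, 45, 41, 36, 33, 22, 24, 1, 1, 0, 0]
0.376 [1, 1, 0, 0, 0, 1, 0, 1, 0, 0, 0, 1, 0, 0]
0.37 [0, 0, 1, 0, 0, 1, 0, 0, 0, 1, 0, 1, 0, 1]
0.364 [1, 1, 0, 0, 0, 0, 0, 1, 0, 0, 0, 0, 0, 0]
0.358 [0, 0, 0, 1, 0, 0, 0, 0, 0, 0, 0, 1, 1, 1]
0.352 [0, 0, 1, 0, 1, 1, 1, 1, 0, 1, 2, 1, 0, 0]
0.346 [0, 0, 1, 0, 0, 0, 0, 1, 0, 1, 1, 0, 0, 0]
```

View pics/topc.png

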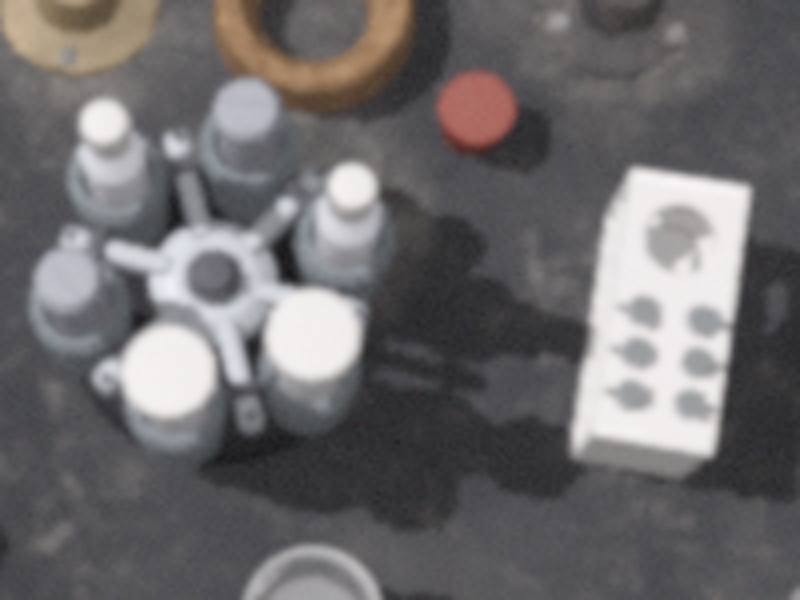

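View pics/scene0.png

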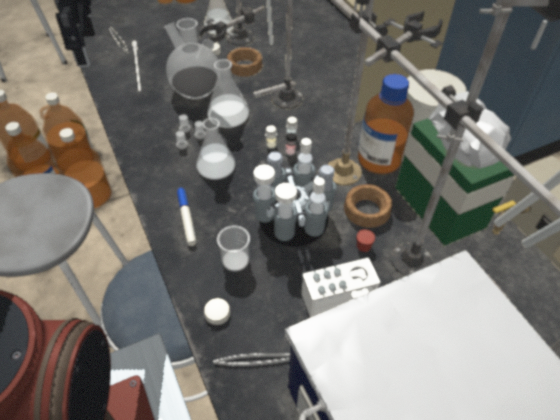

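```bash
python3 - <<'E'
from h import *
print(np.array(get_image("wrist")["T_tool_cam"]).round(3))
for n in("top","scene"):
    im=get_image(n); W=world(im); print(n, im["R"].round(2).tolist(), im["t"].round(2))
    ok=im["range_z"]>0
    H={}
    for x,y,z in W[ok]:
        if .25<x<.85 and -.2<y<.55 and z>.1: 
            k=(int(x//.05),int(y//.05)); a=H.setdefault(k,[0,z,z]); a[0]+=1;a[1]=min(a[1],z);a[2]=max(a[2],z)
    for k in sorted(H):
        if H[k][0]>3: print((round(k[0]*.05,2),round(k[1]*.05,2)),H[k][0],round(float(H[k][1]),2),round(float(H[k][2]),2),end='; ')
    print()
E
```

```text
[[ 0.    -0.96  -0.28   0.071]
 [ 1.     0.     0.     0.   ]
 [-0.    -0.28   0.96  -0.142]
 [ 0.     0.     0.     1.   ]]
top [[0.02, -1.0, -0.02], [-0.98, -0.01, -0.18], [0.18, 0.03, -0.98]] [0.27 0.4  0.83]
(0.25, -0.15) 153 0.11 0.2; (0.25, -0.1) 522 0.1 0.2; (0.25, -0.05) 483 0.1 0.2; (0.3, -0.15) 128 0.2 0.2; (0.3, -0.1) 1465 0.2 0.2; (0.3, -0.05) 1985 0.1 0.2; (0.35, -0.15) 240 0.2 0.2; (0.35, -0.1) 1385 0.2 0.2; (0.35, -0.05) 1918 0.1 0.2; (0.35, 0.2) 85 0.1 0.14; (0.35, 0.25) 261 0.1 0.14; (0.35, 0.3) 54 0.13 0.14; (0.35, 0.45) 231 0.1 0.12; (0.4, -0.15) 354 0.2 0.2; (0.4, -0.1) 1337 0.2 0.2; (0.4, -0.05) 1845 0.1 0.2; (0.4, 0.2) 318 0.13 0.14; (0.4, 0.25) 155 0.13 0.14; (0.4, 0.3) 291 0.1 0.14; (0.4, 0.45) 948 0.49 0.55; (0.45, -0.15) 423 0.2 0.2; (0.45, -0.1) 1282 0.2 0.2; (0.45, -0.05) 1769 0.1 0.2; (0.45, 0.2) 353 0.1 0.51; (0.45, 0.25) 152 0.1 0.13; (0.45, 0.3) 283 0.1 0.15; (0.45, 0.45) 859 0.49 0.51; (0.5, -0.15) 525 0.2 0.2; (0.5, -0.1) 1236 0.2 0.2; (0.5, -0.05) 1691 0.1 0.2; (0.5, 0.2) 113 0.34 0.35; (0.5, 0.25) 135 0.12 0.35; (0.55, -0.2) 46 0.11 0.14; (0.55, -0
[... 2521 characters left out ...]
 0.25) 587 0.1 0.35; (0.65, 0.3) 1443 0.1 0.35; (0.65, 0.35) 205 0.14 0.2; (0.65, 0.45) 175 0.1 0.29; (0.65, 0.5) 107 0.24 0.27; (0.7, 0.05) 14 0.1 0.14; (0.7, 0.1) 1196 0.1 0.24; (0.7, 0.15) 267 0.22 0.23; (0.7, 0.2) 105 0.22 0.23; (0.7, 0.3) 246 0.1 0.2; (0.7, 0.35) 94 0.11 0.2; (0.7, 0.45) 1000 0.1 0.29; (0.7, 0.5) 17 0.25 0.25; (0.75, 0.1) 175 0.1 0.22; (0.75, 0.15) 52 0.22 0.22; (0.75, 0.2) 12 0.22 0.23; (0.75, 0.3) 303 0.1 0.14; (0.75, 0.35) 184 0.13 0.14; (0.75, 0.4) 19 0.13 0.14; (0.75, 0.45) 816 0.1 0.28; (0.8, 0.0) 10 0.11 0.12; (0.8, 0.05) 189 0.11 0.12; (0.8, 0.1) 179 0.11 0.12; (0.8, 0.3) 78 0.13 0.14; (0.8, 0.35) 337 0.13 0.14; (0.8, 0.4) 81 0.13 0.14; (0.8, 0.45) 889 0.1 0.27;
```

```bash
python3 - <<'E'
from h import *
for n in("top","scene"):
    im=get_image(n); W=world(im); ok=(im["range_z"]>0)&(W[...,2]>.24)&(W[...,0]>.3)&(W[...,0]<.66)&(W[...,1]>-.1)&(W[...,1]<.55)
    P=W[ok]; print(n)
    for y in np.arange(-.1,.55,.03):
        q=P[abs(P[:,1]-y)<.015]
        if len(q)>3: print(round(y,2),len(q),"x",np.percentile(q[:,0],[2,50,98]).round(3),"z",np.percentile(q[:,2],[2,50,98]).round(3))
im=get_image("top");cv2.imwrite("pics/top1.png",im["color"])
E
```

```text
top
-0.04 149 x [0.575 0.576 0.579] z [0.338 0.344 0.348]
-0.01 160 x [0.575 0.576 0.578] z [0.338 0.344 0.348]
0.02 158 x [0.575 0.576 0.579] z [0.338 0.344 0.347]
0.05 160 x [0.575 0.576 0.578] z [0.338 0.344 0.348]
0.08 195 x [0.568 0.575 0.578] z [0.332 0.344 0.355]
0.11 602 x [0.568 0.576 0.595] z [0.245 0.331 0.355]
0.14 158 x [0.575 0.576 0.579] z [0.337 0.344 0.347]
0.17 159 x [0.575 0.576 0.578] z [0.337 0.344 0.347]
0.2 157 x [0.575 0.576 0.578] z [0.337 0.344 0.347]
0.23 221 x [0.471 0.543 0.578] z [0.336 0.345 0.513]
0.26 516 x [0.535 0.571 0.574] z [0.33  0.345 0.354]
0.29 169 x [0.571 0.576 0.578] z [0.334 0.344 0.351]
0.32 208 x [0.57  0.576 0.579] z [0.329 0.343 0.353]
0.35 464 x [0.57  0.576 0.594] z [0.244 0.333 0.353]
0.38 156 x [0.575 0.576 0.578] z [0.338 0.344 0.346]
0.41 154 x [0.575 0.576 0.578] z [0.337 0.344 0.347]
0.44 155 x [0.575 0.576 0.578] z [0.337 0.344 0.347]
0.47 1961 x [0.415 0.452 0.577] z [0.341 0.5   0.547]
0.5 154 x [0.575 0.576 0.578] z [0.337 0.343 0.347]
0.53 152 x [0.574 0.576 0.578] z [0.338 0.344 0.347]
scene
-0.07 202 x [0.574 0.576 0.58
[... 173 characters left out ...]
0.347 0.528]
0.05 728 x [0.535 0.572 0.583] z [0.338 0.518 0.525]
0.08 632 x [0.568 0.581 0.605] z [0.302 0.347 0.481]
0.11 2127 x [0.568 0.591 0.599] z [0.249 0.385 0.486]
0.14 344 x [0.574 0.582 0.602] z [0.338 0.345 0.351]
0.17 176 x [0.574 0.577 0.584] z [0.338 0.345 0.348]
0.2 168 x [0.574 0.576 0.585] z [0.338 0.345 0.347]
0.23 302 x [0.533 0.576 0.657] z [0.334 0.343 0.35 ]
0.26 799 x [0.544 0.585 0.658] z [0.331 0.345 0.354]
0.29 453 x [0.572 0.615 0.646] z [0.331 0.346 0.355]
0.32 575 x [0.57  0.589 0.657] z [0.259 0.344 0.38 ]
0.35 597 x [0.57  0.588 0.602] z [0.244 0.338 0.374]
0.38 112 x [0.574 0.577 0.584] z [0.337 0.345 0.347]
0.41 50 x [0.574 0.576 0.583] z [0.336 0.342 0.347]
```

View pics/top1.png

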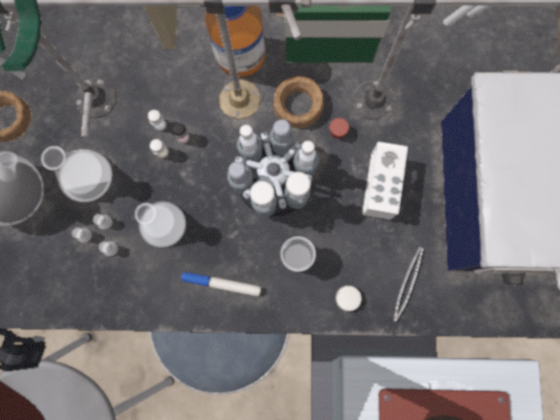

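```bash
cat >> h.py <<'E'
from scipy.spatial.transform import Rotation as Ro
def yaw(s):
    y=Ro.from_quat(s["tool_rot"]).as_matrix()[:,1]; return np.arctan2(y[1],y[0])
def go(p, yd, s=None):
    """tool shift and twist from measured pose to world TCP p with closing line at yd degrees"""
    s=s or monitor.get_state(); R=Ro.from_quat(s["tool_rot"]).as_matrix()
    d=(np.array(p)-s["ee_pos"]); dy=(np.radians(yd)-yaw(s)+np.pi/2)%np.pi-np.pi/2
    print("shift",(R.T@d).round(4),"len",np.linalg.norm(d).round(3),"twist",round(-dy,3),"q",s["joint_pos"].round(2),"yaw",np.degrees(yaw(s)).round(1),"F",s["ft_force"].round(1))
E
python3 -c "
from h import *
go((.434,.329,.231),105)"
```

```text
shift [-3.095e-01 -1.769e-01  3.000e-04] len 0.356 twist -0.58 q [ 1.13  0.22  1.53  0.    1.39 -0.13] yaw 71.8 F [0.  0.3 0.4]
```

servo_tool:
  series:
    - [1,[-0.155,-0.0885,0],-0.29]
    - [1,[-0.155,-0.0885,0],-0.29]
    - [1,[-0.155,-0.0885,0],-0.29]
    - [1,[-0.155,-0.0885,0],-0.29]
    - [1,[-0.155,-0.0885,0],-0.29]

```text
time: 1.57
ee_pos: [0.3178, 0.4578, 0.2314]
tool_rot: [0.015, 1.0, -0.001, 0.001]
ft_force: [-0.3, 1.5, 0.5]
finger_gap: 0.0851
grasp_force: 0.0
```

```bash
python3 -c "
from h import *
go((.41,.329,.231),105)"
```

```text
shift [-0.0961 -0.126   0.0007] len 0.158 twist -0.292 q [ 0.82  0.06  1.7  -0.    1.38 -0.72] yaw 88.3 F [-0.3  1.5  0.5]
```

servo_tool:
  series:
    - [1,[-0.12,-0.125,0],-0.29]
    - [1,[-0.12,-0.125,0],-0.29]
    - [1,[-0.12,-0.125,0],-0.29]
    - [1,[-0.12,-0.125,0],-0.29]
    - [1,[-0.12,-0.125,0],-0.29]

```text
time: 1.98
ee_pos: [0.4345, 0.3291, 0.2316]
tool_rot: [-0.129, 0.992, -0.001, 0.001]
ft_force: [0.3, 0.4, -0.2]
finger_gap: 0.0855
grasp_force: 0.0
```

```bash
cat > look.py <<'E'
import sys
from h import *
s=monitor.get_state(); im=get_image("wrist"); cv2.imwrite(sys.argv[1],im["color"]); W=world(im,s)
for t in sys.argv[2:]:
    for d in finder.trace(im,t):
        if d["confidence"]<.3: continue
        p=W[d["region"]&(im["range_z"]>0)]
        if len(p)<20: continue
        zt=np.percentile(p[:,2],95); top=p[p[:,2]>zt-.006]
        print(t,round(d["confidence"],2),np.round(d["extent"]),"zt",zt.round(3),"n",len(top),"mid",((np.percentile(top,1,axis=0)+np.percentile(top,99,axis=0))/2).round(4),"circ",np.round(np.array(cv2.minEnclosingCircle((top[:,:2]*1000).astype(np.float32))[0]),1))
print(s["ee_pos"].round(4))
E
python3 look.py pics/w1.png wide_tube_1 steel_tube_1 necked_tube_1 rack
python3 -c "
from h import *
go((.4338,.3291,.098),105)"
```

```text
wide_tube_1 0.88 [223. 124. 269. 168.] zt 0.138 n 1499 mid [0.3946 0.2902 0.1368] circ [394.7 290.2]
wide_tube_1 0.57 [152. 127. 208. 173.] zt 0.138 n 1543 mid [0.409  0.2374 0.1361] circ [409.2 236.5]
steel_tube_1 0.91 [268. 182. 299. 216.] zt 0.124 n 650 mid [0.4328 0.3289 0.1215] circ [433.1 328.8]
steel_tube_1 0.72 [180. 223. 216. 264.] zt 0.124 n 521 mid [0.4996 0.2624 0.1213] circ [500.4 262.5]
necked_tube_1 0.73 [132. 177. 189. 223.] zt 0.15 n 414 mid [0.4617 0.2236 0.1473] circ [462.  223.5]
necked_tube_1 0.63 [238. 225. 268. 273.] zt 0.15 n 327 mid [0.4859 0.3149 0.1474] circ [486. 315.]
rack 0.94 [ 19.  67. 121. 191.] zt 0.069 n 3694 mid [0.4376 0.0918 0.0666] circ [437.7  91.5]
[0.4345 0.3291 0.2316]
shift [-0.0017 -0.005   0.1333] len 0.133 twist 0.001 q [ 0.51  0.03  1.74  0.    1.38 -1.32] yaw 105.0 F [ 0.2  0.  -0.7]
```

View pics/w1.png

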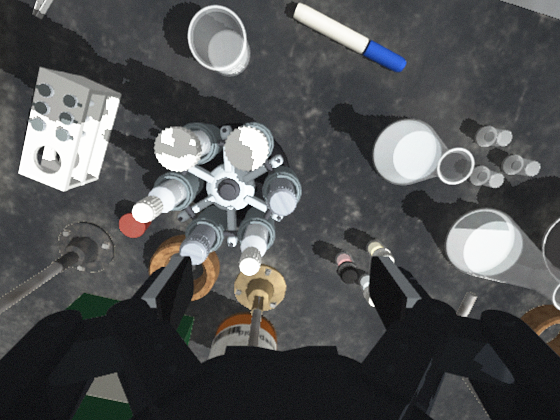

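```bash
python3 -c "
from h import *
s=monitor.get_state();print(s['ee_pos'],s['tool_rot'],Ro.from_quat(s['tool_rot']).as_matrix().round(4))
go((.4332,.3290,.095),105)"
```

```text
[0.4308983  0.33340301 0.23130945] [-1.30788120e-01  9.91410304e-01  2.24291965e-04 -1.62520670e-04] [[-9.658e-01 -2.593e-01 -4.000e-04]
 [-2.593e-01  9.658e-01  4.000e-04]
 [ 3.000e-04  5.000e-04 -1.000e+00]]
shift [-0.0011 -0.0049  0.1363] len 0.136 twist 0.001 q [ 0.51  0.03  1.74  0.    1.38 -1.32] yaw 105.0 F [ 0.2  0.  -0.7]
```

servo_tool:
  series:
    - [1,[-0.001,-0.005,0.04],0]
    - [1,[-0.001,-0.005,0.08],0]
    - [1,[-0.001,-0.005,0.11],0]
    - [1,[-0.001,-0.005,0.136],0]
    - [1,[-0.001,-0.005,0.136],0]

```text
time: 2.65
ee_pos: [0.4284, 0.3273, 0.0892]
tool_rot: [-0.132, 0.991, -0.002, -0.005]
ft_force: [-0.8, -0.9, -0.9]
finger_gap: 0.085
grasp_force: 0.0
```

servo_tool:
  series:
    - [-0.6,[0,0,0],0]
    - [-0.6,[0,0,0],0]
    - [-0.8,[0,0,0],0]
    - [-1,[0,0,0],0]
    - [-1,[0,0,0],0]
  squeeze: 50

```text
time: 3.07
ee_pos: [0.4347, 0.3291, 0.0972]
tool_rot: [-0.131, 0.991, 0.001, 0.002]
ft_force: [0.6, 1.5, 1.0]
finger_gap: 0.0255
grasp_force: 4.1
```

servo_tool:
  series:
    - [-1,[0,0,0],0]
    - [-1,[0,0,0],0]
    - [-1,[0,0,0],0]
    - [-1,[0,0,0],0]
    - [-1,[0,0,0],0]

```text
time: 3.48
ee_pos: [0.435, 0.3291, 0.0973]
tool_rot: [-0.131, 0.991, 0.001, 0.002]
ft_force: [-0.1, 0.6, 7.0]
finger_gap: 0.0242
grasp_force: 48.8
```

```bash
python3 look.py pics/w2.png steel_tube_1;  python3 -c "
from h import *
go((.4332,.3290,.095),105)"
```

```text
steel_tube_1 0.93 [254. 222. 310. 309.] zt 0.124 n 2378 mid [0.4326 0.3283 0.1212] circ [433.1 328.8]
steel_tube_1 0.55 [131. 298. 159. 352.] zt 0.117 n 60 mid [0.4652 0.2783 0.1345] circ [465.  277.5]
[0.435  0.3291 0.0973]
shift [0.0018 0.0004 0.0022] len 0.003 twist 0.0 q [ 0.5   0.17  1.85  0.    1.12 -1.33] yaw 105.0 F [0.3 0.8 5.7]
```

servo_tool:
  series:
    - [-1,[0,0,-0.03],0]
    - [-1,[0,0,-0.07],0]
    - [-1,[0,0,-0.11],0]
    - [-1,[0,0,-0.145],0]
    - [-1,[0,0,-0.145],0]

```text
time: 4.0
ee_pos: [0.4374, 0.3304, 0.2497]
tool_rot: [-0.131, 0.991, 0.003, 0.007]
ft_force: [1.2, 0.6, -0.5]
finger_gap: 0.0244
grasp_force: 50.3
```

```bash
python3 -c "
from h import *
go((.42,.17,.24),105); go((.469,.087,.24),90)
s=monitor.get_state(); print(s['finger_gap'],s['grasp_force'])"
```

```text
shift [ 0.0584 -0.1504  0.0084] len 0.162 twist 0.0 q [ 0.5   0.01  1.72  0.    1.4  -1.33] yaw 105.0 F [ 1.2  0.6 -0.5]
shift [ 0.0326 -0.2433  0.0084] len 0.246 twist 0.262 q [ 0.5   0.01  1.72  0.    1.4  -1.33] yaw 105.0 F [ 1.2  0.6 -0.5]
0.0243875834419479 50.328735509028775
```

servo_tool:
  series:
    - [-1,[0.058,-0.15,0.0],0]
    - [-1,[0.058,-0.15,0],0]
    - [-1,[0.058,-0.15,0],0]
    - [-1,[0.058,-0.15,0],0]
    - [-1,[0.058,-0.15,0],0]

```text
time: 4.42
ee_pos: [0.4158, 0.1634, 0.2399]
tool_rot: [-0.129, 0.992, -0.001, -0.0]
ft_force: [0.8, -0.1, -1.9]
finger_gap: 0.024
grasp_force: 50.4
```

```bash
cat > rack.py <<'E'
import sys
from h import *
get_image("top"); get_image("top")
s=monitor.get_state(); im=get_image("wrist"); W=world(im,s); ok=im["range_z"]>0
d=[x for x in finder.trace(im,"rack") if x["confidence"]>.4]
if d:
    m=d[0]["region"]&ok; p=W[m]; q=p[(abs(p[:,2]-.062)<.004)]
    print(len(q),np.median(q,0).round(4),cv2.minAreaRect((q[:,:2]*1000).astype(np.float32)))
# ortho picture of deck plane z=.061 at 0.25mm
z0=float(sys.argv[2]) if len(sys.argv)>2 else .061
K=im["camera_matrix"]; T=np.array(im["T_tool_cam"]); R=Ro.from_quat(s["tool_rot"]).as_matrix()
xs=np.linspace(.52,.37,600); ys=np.linspace(.15,.03,480)
X=np.stack(np.broadcast_arrays(xs[:,None],ys[None],z0),-1)
P=((X-s["ee_pos"])@R-T[:3,3])@T[:3,:3]; u=P[...,0]/P[...,2]*K[0,0]+K[0,2]; v=P[...,1]/P[...,2]*K[1,1]+K[1,2]
cv2.imwrite(sys.argv[1],cv2.remap(im["color"],u.astype(np.float32),v.astype(np.float32),1))
print(s["ee_pos"])
E
python3 rack.py pics/r1.png; python3 -c "
from h import *
go((.469,.087,.24),90)"
```

```text
3118 [0.4328 0.0933 0.0633] ((437.840576171875, 91.19335174560547), (47.83224105834961, 112.25310516357422), 80.7306900024414)
[0.4165589  0.16724064 0.24038874]
shift [-0.0294 -0.0926  0.0004] len 0.097 twist 0.262 q [ 0.21 -0.22  1.95  0.    1.41 -1.62] yaw 105.0 F [-0.   0.4 -0.5]
```

View pics/r1.png

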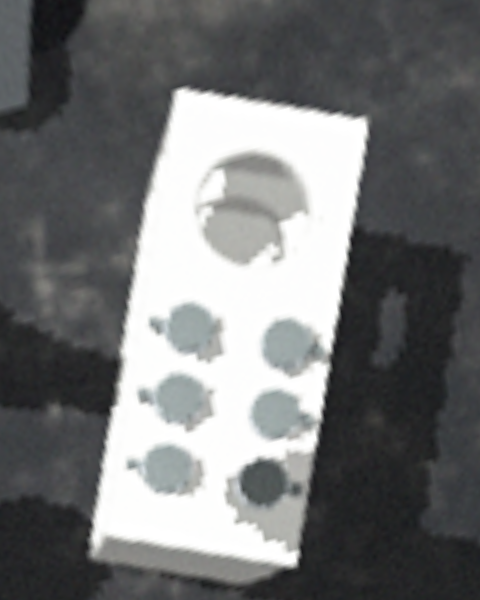

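servo_tool:
  series:
    - [-1,[-0.0304,-0.0913,0.0],0]
    - [-1,[-0.0304,-0.0913,0],0]
    - [-1,[-0.0304,-0.0913,0.02],0]
    - [-1,[-0.0304,-0.0913,0.06],0]
    - [-1,[-0.0304,-0.0913,0.09],0]

```text
time: 5.03
ee_pos: [0.4704, 0.0885, 0.1489]
tool_rot: [-0.131, 0.991, 0.0, 0.0]
ft_force: [-0.8, -0.6, -1.1]
finger_gap: 0.0241
grasp_force: 50.4
```

servo_tool:
  series:
    - [-1,[0,0,0],0]
    - [-1,[0,0,0],0]

```text
time: 5.2
ee_pos: [0.4681, 0.0891, 0.1488]
tool_rot: [-0.132, 0.991, 0.0, -0.002]
ft_force: [0.0, -0.0, -1.1]
finger_gap: 0.0238
grasp_force: 50.4
```

```bash
python3 rack.py pics/r2.png .061; python3 look.py pics/w3.png steel_tube_1; python3 -c "
from h import *
go((.4696,.0869,.0783),105)"
```

```text
5565 [0.4266 0.092  0.0634] ((438.02703857421875, 90.97432708740234), (47.97479248046875, 111.8146743774414), 80.7101058959961)
[0.47086233 0.08904358 0.15226079]
steel_tube_1 0.63 [459. 290. 530. 351.] zt 0.124 n 1095 mid [0.4906 0.2444 0.1299] circ [487.2 244. ]
steel_tube_1 0.57 [252. 208. 311. 309.] zt 0.179 n 2370 mid [0.4688 0.0882 0.1769] circ [469.8  88.7]
[0.4714 0.0888 0.153 ]
shift [ 0.002  -0.0012  0.0742] len 0.074 twist 0.001 q [ 0.02 -0.06  1.98  0.    1.22 -1.81] yaw 105.1 F [-0.2 -0.9 -2.8]
```

View pics/w3.png

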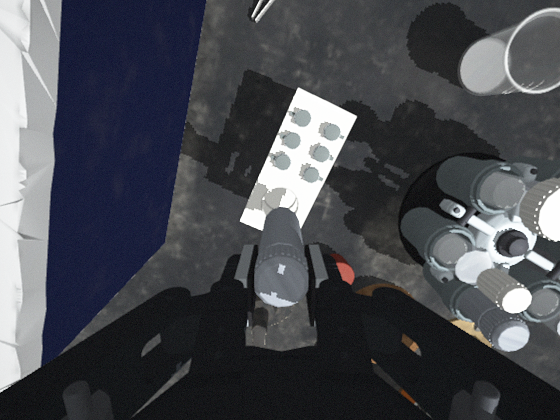

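servo_tool:
  series:
    - [-1,[0.0018,-0.0014,0.0],0]
    - [-1,[0.0018,-0.0014,0.02],0]
    - [-1,[0.0018,-0.0014,0.04],0]
    - [-1,[0.0018,-0.0014,0.06],0]
    - [-1,[0.0018,-0.0014,0.07],0]

```text
time: 5.92
ee_pos: [0.467, 0.0862, 0.0787]
tool_rot: [-0.131, 0.991, 0.0, -0.001]
ft_force: [-1.0, 1.1, -1.2]
finger_gap: 0.0239
grasp_force: 50.4
```

servo_tool:
  series:
    - [-1,[0,0,0.002],0]
    - [-1,[0,0,0.002],0]
    - [-1,[0,0,0.002],0]

```text
time: 6.17
ee_pos: [0.4686, 0.0863, 0.0789]
tool_rot: [-0.131, 0.991, -0.0, 0.0]
ft_force: [-0.4, -0.3, -1.3]
finger_gap: 0.0238
grasp_force: 50.4
```

servo_tool:
  series:
    - [1,[0,0,0],0]
    - [1,[0,0,0],0]
    - [1,[0,0,0],0]
    - [1,[0,0,0],0]
    - [1,[0,0,0],0]

```text
time: 6.58
ee_pos: [0.4683, 0.0863, 0.0785]
tool_rot: [-0.131, 0.991, -0.0, 0.0]
ft_force: [0.1, 1.1, -0.2]
finger_gap: 0.0828
grasp_force: 0.0
```

servo_tool:
  series:
    - [1,[0,0,-0.03],0]
    - [1,[0,0,-0.07],0]
    - [1,[0,0,-0.11],0]
    - [1,[0,0,-0.15],0]
    - [1,[0,0,-0.16],0]

```text
time: 7.0
ee_pos: [0.4714, 0.0864, 0.2458]
tool_rot: [-0.131, 0.991, -0.001, 0.005]
ft_force: [2.0, 0.1, 1.7]
finger_gap: 0.0857
grasp_force: 0.0
```

```bash
python3 look.py pics/w4.png steel_tube_1; python3 -c "
from h import *
go((.42,.20,.24),75)"
```

```text
steel_tube_1 0.8 [269. 169. 298. 203.] zt 0.105 n 524 mid [0.467  0.0858 0.1028] circ [467.   85.6]
steel_tube_1 0.71 [414. 244. 457. 280.] zt 0.124 n 496 mid [0.5001 0.2605 0.1215] circ [500.8 261.2]
[0.4714 0.0864 0.2458]
shift [0.0191 0.1228 0.0017] len 0.124 twist 0.524 q [ 0.02 -0.15  1.89 -0.    1.4  -1.82] yaw 105.0 F [ 0.3  0.7 -0.8]
```

servo_tool:
  series:
    - [1,[0.019,0.123,0.0],0.12]
    - [1,[0.019,0.123,0],0.24]
    - [1,[0.019,0.123,0],0.36]
    - [1,[0.019,0.123,0],0.48]
    - [1,[0.019,0.123,0],0.52]

```text
time: 7.52
ee_pos: [0.4153, 0.2026, 0.2359]
tool_rot: [0.13, 0.992, -0.0, -0.002]
ft_force: [0.6, -0.8, 0.9]
finger_gap: 0.0852
grasp_force: 0.0
```

```bash
python3 -c "
from h import *
get_image('top');get_image('top');get_image('top')
go((.486,.315,.24),45)"
```

```text
shift [-0.0379  0.1286 -0.0039] len 0.134 twist 0.531 q [ 0.28 -0.18  1.92 -0.    1.4  -1.04] yaw 75.4 F [-0.9 -0.9 -0.2]
```

servo_tool:
  series:
    - [1,[-0.038,0.129,-0.004],0.12]
    - [1,[-0.038,0.129,-0.004],0.24]
    - [1,[-0.038,0.129,-0.004],0.36]
    - [1,[-0.038,0.129,-0.004],0.48]
    - [1,[-0.038,0.129,-0.004],0.53]

```text
time: 8.08
ee_pos: [0.4886, 0.3166, 0.2401]
tool_rot: [0.385, 0.923, -0.001, -0.001]
ft_force: [-0.8, -1.1, 0.3]
finger_gap: 0.0853
grasp_force: 0.0
```

```bash
python3 -c "
from h import *
get_image('top');get_image('top');get_image('top')
" ; python3 look.py pics/w5.png necked_tube_1; python3 -c "
from h import *
go((.486,.315,.119),45)"
```

```text
necked_tube_1 0.97 [269. 177. 294. 214.] zt 0.15 n 321 mid [0.4855 0.3157 0.1477] circ [485.4 315.8]
necked_tube_1 0.6 [180. 220. 218. 269.] zt 0.149 n 150 mid [0.4606 0.2569 0.1993] circ [459.5 257.4]
[0.4875 0.3145 0.2408]
shift [ 0.0015 -0.0004  0.1226] len 0.123 twist -0.001 q [ 0.44  0.11  1.63 -0.    1.4  -0.35] yaw 45.0 F [ 0.  -0.4  0.2]
```

servo_tool:
  series:
    - [1,[0.002,0,0.04],0]
    - [1,[0.002,0,0.08],0]
    - [1,[0.002,0,0.11],0]
    - [1,[0.002,0,0.122],0]
    - [1,[0.002,0,0.122],0]

```text
time: 8.75
ee_pos: [0.4837, 0.3149, 0.1167]
tool_rot: [0.384, 0.923, -0.003, -0.002]
ft_force: [-0.1, -0.1, -0.1]
finger_gap: 0.0855
grasp_force: 0.0
```

servo_tool:
  series:
    - [-1,[0,0,0],0]
    - [-1,[0,0,0],0]
    - [-1,[0,0,0],0]
    - [-1,[0,0,0],0]
    - [-1,[0,0,0],0]

```text
time: 9.17
ee_pos: [0.4871, 0.3171, 0.122]
tool_rot: [0.384, 0.923, 0.001, 0.001]
ft_force: [-0.5, 0.4, -0.4]
finger_gap: 0.0256
grasp_force: 0.0
```

servo_tool:
  series:
    - [-1,[0,0,0],0]
    - [-1,[0,0,0],0]
    - [-1,[0,0,0],0]
    - [-1,[0,0,0],0]
    - [-1,[0,0,0],0]

```text
time: 9.58
ee_pos: [0.4868, 0.3169, 0.1216]
tool_rot: [0.384, 0.923, 0.001, 0.001]
ft_force: [-0.9, -0.2, 6.1]
finger_gap: 0.0154
grasp_force: 48.7
```

```bash
python3 look.py pics/w6.png necked_tube_1; python3 -c "
from h import *
go((.486,.315,.119),45)"
```

```text
necked_tube_1 0.89 [260. 214. 304. 308.] zt 0.15 n 1175 mid [0.4868 0.3166 0.1472] circ [486.9 316.5]
necked_tube_1 0.89 [126. 283. 176. 318.] zt 0.11 n 115 mid [0.4527 0.2553 0.1331] circ [450.4 259.7]
[0.4868 0.3169 0.1216]
shift [-0.0008 -0.0019  0.0026] len 0.003 twist -0.002 q [ 0.44  0.22  1.75 -0.    1.18 -0.34] yaw 44.9 F [-1.2 -1.4  5.6]
```

servo_tool:
  series:
    - [-1,[0,0,-0.03],0]
    - [-1,[0,0,-0.06],0]
    - [-1,[0,0,-0.085],0]
    - [-1,[0,0,-0.085],0]
    - [-1,[0,0,-0.085],-0.12]

```text
time: 10.1
ee_pos: [0.4873, 0.3173, 0.2076]
tool_rot: [0.328, 0.945, 0.002, 0.002]
ft_force: [0.1, 0.2, -2.0]
finger_gap: 0.0153
grasp_force: 49.2
```

```bash
python3 -c "
from h import *
get_image('top');get_image('top')
go((.4338,.3291,.205),105)"
```

```text
shift [ 0.0487 -0.0224  0.0001] len 0.054 twist -0.928 q [ 0.44  0.13  1.68  0.    1.33 -0.46] yaw 51.8 F [ 0.8 -0.2 -0.8]
```

servo_tool:
  series:
    - [-1,[0.012,-0.005,0],-0.12]
    - [-1,[0.025,-0.01,0],-0.24]
    - [-1,[0.037,-0.016,0],-0.36]
    - [-1,[0.048,-0.022,0],-0.48]
    - [-1,[0.0487,-0.0224,0],-0.6]

```text
time: 10.62
ee_pos: [0.4315, 0.3293, 0.2039]
tool_rot: [0.032, 0.999, -0.001, -0.002]
ft_force: [0.2, -0.6, -1.1]
finger_gap: 0.0152
grasp_force: 49.2
```

servo_tool:
  series:
    - [-1,[0,0,0],-0.12]
    - [-1,[0,0,0],-0.24]
    - [-1,[0,0,0],-0.328]
    - [-1,[0,0,0],-0.328]
    - [-1,[0,0,0],-0.328]

```text
time: 11.03
ee_pos: [0.4336, 0.329, 0.2044]
tool_rot: [-0.127, 0.992, -0.0, -0.001]
ft_force: [-0.2, -0.1, 0.6]
finger_gap: 0.0155
grasp_force: 49.2
```

```bash
python3 -c "
from h import *
get_image('top');get_image('top');
"; python3 look.py pics/w7.png necked_tube_1 rotor; python3 -c "
from h import *
go((.4338,.3291,.1216),105)"
```

```text
necked_tube_1 0.84 [260. 204. 301. 307.] zt 0.233 n 1184 mid [0.4342 0.3291 0.2303] circ [433.8 330.4]
necked_tube_1 0.73 [116. 183. 177. 235.] zt 0.15 n 506 mid [0.4617 0.2239 0.1472] circ [461.8 223.9]
rotor 0.59 [145. 125. 304. 266.] zt 0.083 n 2649 mid [0.4438 0.2773 0.1021] circ [446.5 276.4]
[0.4338 0.3291 0.2047]
shift [ 0.0001 -0.      0.0835] len 0.084 twist -0.003 q [ 0.5   0.05  1.77  0.    1.33 -1.33] yaw 104.8 F [ 0.4 -0.6 -1.4]
```

View pics/w7.png

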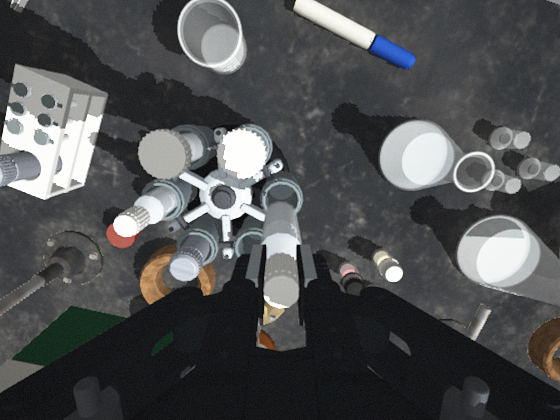

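servo_tool:
  series:
    - [-1,[0,0,0.02],0]
    - [-1,[0,0,0.04],0]
    - [-1,[0,0,0.06],0]
    - [-1,[0,0,0.08],0]
    - [-1,[0,0,0.081],0]

```text
time: 11.7
ee_pos: [0.4327, 0.3284, 0.1215]
tool_rot: [-0.129, 0.992, -0.001, -0.002]
ft_force: [-0.1, -0.4, 0.3]
finger_gap: 0.015
grasp_force: 49.9
```

servo_tool:
  series:
    - [-1,[0,0,0],0]
    - [-1,[0,0,0],0]
    - [1,[0,0,0],0]
    - [1,[0,0,0],0]
    - [1,[0,0,0],0]

```text
time: 12.12
ee_pos: [0.4346, 0.3295, 0.1252]
tool_rot: [-0.13, 0.992, 0.0, 0.001]
ft_force: [-0.4, -0.5, 0.4]
finger_gap: 0.0509
grasp_force: 0.0
```

servo_tool:
  series:
    - [1,[0,0,0],0]
    - [1,[0,0,0],0]
    - [1,[0,0,-0.03],0]
    - [1,[0,0,-0.07],0]
    - [1,[0,0,-0.1],0]

```text
time: 12.53
ee_pos: [0.434, 0.3292, 0.2263]
tool_rot: [-0.13, 0.992, 0.0, 0.0]
ft_force: [0.5, -0.2, 0.0]
finger_gap: 0.0853
grasp_force: 0.0
```

```bash
python3 -c "
from h import *
get_image('top');get_image('top');
"; python3 look.py pics/w8.png necked_tube_1 wide_tube_1; python3 -c "
from h import *
go((.3948,.2902,.225),165)"
```

```text
necked_tube_1 0.75 [130. 172. 185. 217.] zt 0.15 n 410 mid [0.4619 0.2237 0.1473] circ [462.1 223. ]
wide_tube_1 0.92 [147. 120. 209. 167.] zt 0.138 n 1579 mid [0.4087 0.2374 0.1361] circ [409. 237.]
wide_tube_1 0.8 [221. 123. 265. 165.] zt 0.138 n 1523 mid [0.3944 0.2902 0.137 ] circ [394.6 290. ]
[0.4373 0.3311 0.2314]
shift [ 0.0477 -0.0276 -0.001 ] len 0.055 twist -1.049 q [ 0.5   0.03  1.75 -0.    1.36 -1.33] yaw 104.9 F [-0.6  0.4  0.4]
```

servo_tool:
  series:
    - [1,[0.0477,-0.0276,0],-0.12]
    - [1,[0.0477,-0.0276,0],-0.24]
    - [1,[0.0477,-0.0276,0],-0.36]
    - [1,[0.0477,-0.0276,0],-0.48]
    - [1,[0.0477,-0.0276,0],-0.6]

```text
time: 13.2
ee_pos: [0.3938, 0.2895, 0.2221]
tool_rot: [-0.42, 0.908, -0.0, -0.002]
ft_force: [-0.3, 0.6, 0.8]
finger_gap: 0.0856
grasp_force: 0.0
```

servo_tool:
  series:
    - [1,[0,0,0],-0.12]
    - [1,[0,0,0],-0.24]
    - [1,[0,0,0],-0.36]
    - [1,[0,0,0],-0.449]
    - [1,[0,0,0],-0.449]

```text
time: 13.62
ee_pos: [0.3939, 0.2897, 0.2222]
tool_rot: [-0.61, 0.792, 0.0, -0.002]
ft_force: [-0.1, 0.4, 0.2]
finger_gap: 0.0855
grasp_force: 0.0
```

```bash
python3 -c "
from h import *
get_image('top');get_image('top');
"; python3 look.py pics/w9.png necked_tube_1 wide_tube_1; python3 -c "
from h import *
go((.3948,.2902,.109),165)"
```

```text
necked_tube_1 0.76 [237. 232. 267. 283.] zt 0.15 n 369 mid [0.4345 0.3289 0.1473] circ [434.5 329.3]
necked_tube_1 0.71 [155. 132. 207. 166.] zt 0.15 n 486 mid [0.4619 0.2234 0.1475] circ [462.  223.4]
wide_tube_1 0.82 [258. 181. 302. 230.] zt 0.138 n 1390 mid [0.3947 0.2897 0.1362] circ [395.1 290.2]
wide_tube_1 0.8 [221. 128. 266. 176.] zt 0.138 n 1588 mid [0.409  0.237  0.1367] circ [409.1 237.3]
[0.3943 0.2899 0.2228]
shift [-2.000e-04 -1.000e-04  1.147e-01] len 0.115 twist -0.002 q [ 0.47 -0.1   1.88 -0.    1.37 -2.41] yaw 164.9 F [ 0.2 -0.6  0.2]
```

servo_tool:
  series:
    - [1,[0,0,0.04],0]
    - [1,[0,0,0.08],0]
    - [1,[0,0,0.105],0]
    - [1,[0,0,0.114],0]
    - [1,[0,0,0.114],0]

```text
time: 14.28
ee_pos: [0.3931, 0.2892, 0.1077]
tool_rot: [-0.608, 0.794, 0.001, -0.003]
ft_force: [-0.2, -0.7, 0.0]
finger_gap: 0.085
grasp_force: 0.0
```

servo_tool:
  series:
    - [-1,[0,0,0],0]
    - [-1,[0,0,0],0]
    - [-1,[0,0,0],0]
    - [-1,[0,0,0],0]
    - [-1,[0,0,0],0]

```text
time: 14.7
ee_pos: [0.3961, 0.2909, 0.1121]
tool_rot: [-0.609, 0.793, -0.0, 0.002]
ft_force: [-1.0, 0.1, 4.7]
finger_gap: 0.0309
grasp_force: 48.9
```

servo_tool:
  series:
    - [-1,[0,0,0],0]
    - [-1,[0,0,0],0]
    - [-1,[0,0,0],0]
    - [-1,[0,0,0],0]
    - [-1,[0,0,0],0]

```text
time: 15.12
ee_pos: [0.3961, 0.291, 0.112]
tool_rot: [-0.609, 0.793, -0.0, 0.001]
ft_force: [-1.9, 0.0, 5.4]
finger_gap: 0.0314
grasp_force: 48.9
```

```bash
python3 look.py pics/w10.png wide_tube_1; python3 -c "
from h import *
go((.3948,.2902,.109),165)"
```

```text
wide_tube_1 0.86 [171. 133. 257. 218.] zt 0.138 n 5646 mid [0.4087 0.2368 0.1365] circ [409.1 237. ]
wide_tube_1 0.81 [244. 214. 319. 314.] zt 0.138 n 4146 mid [0.3952 0.2889 0.1357] circ [395.7 289.6]
[0.3961 0.291  0.112 ]
shift [0.0011 0.0011 0.0031] len 0.003 twist 0.0 q [ 0.47  0.02  1.98  0.    1.14 -2.41] yaw 165.0 F [-0.3  0.2  5.6]
```

servo_tool:
  series:
    - [-1,[0,0,-0.03],0]
    - [-1,[0,0,-0.07],0]
    - [-1,[0,0,-0.11],0]
    - [-1,[0,0,-0.14],0]
    - [-1,[0,0,-0.142],0]

```text
time: 15.63
ee_pos: [0.3982, 0.292, 0.2604]
tool_rot: [-0.609, 0.793, -0.001, 0.006]
ft_force: [1.2, 0.3, 0.7]
finger_gap: 0.0308
grasp_force: 50.6
```

servo_tool:
  series:
    - [-1,[0,0,0],0.12]
    - [-1,[0,0,0],0.24]
    - [-1,[0,0,0],0.36]
    - [-1,[0,0,0],0.48]
    - [-1,[0,0,0],0.6]

```text
time: 16.05
ee_pos: [0.3948, 0.2902, 0.2521]
tool_rot: [-0.344, 0.939, -0.0, -0.0]
ft_force: [0.2, 0.6, -0.9]
finger_gap: 0.0309
grasp_force: 50.5
```

servo_tool:
  series:
    - [-1,[0,0,0],0.12]
    - [-1,[0,0,0],0.24]
    - [-1,[0,0,0],0.36]
    - [-1,[0,0,0],0.48]
    - [-1,[0,0,0],0.6]

```text
time: 16.47
ee_pos: [0.3948, 0.2902, 0.252]
tool_rot: [-0.052, 0.999, -0.0, -0.0]
ft_force: [-0.0, -0.6, -0.2]
finger_gap: 0.031
grasp_force: 50.5
```

```bash
python3 -c "
from h import *
get_image('top');get_image('top');get_image('top')
go((.4876,.3142,.250),45); s=monitor.get_state();print(s['ee_pos'],s['finger_gap'],s['grasp_force'])"
```

```text
shift [-0.0948  0.0135  0.0021] len 0.096 twist 0.898 q [ 0.47 -0.12  1.84  0.    1.42 -1.21] yaw 96.4 F [ 0.1  0.1 -1. ]
[0.39488815 0.2902127  0.25210656] 0.03139718103672827 50.50740122795105
```

servo_tool:
  series:
    - [-1,[-0.03,0.004,0],0.12]
    - [-1,[-0.06,0.009,0],0.24]
    - [-1,[-0.09,0.013,0],0.36]
    - [-1,[-0.095,0.0135,0],0.48]
    - [-1,[-0.095,0.0135,0],0.6]

```text
time: 17.03
ee_pos: [0.4896, 0.314, 0.2514]
tool_rot: [0.244, 0.97, -0.0, -0.0]
ft_force: [-0.3, -0.0, -0.3]
finger_gap: 0.031
grasp_force: 50.5
```

servo_tool:
  series:
    - [-1,[0,0,0],0.12]
    - [-1,[0,0,0],0.24]
    - [-1,[0,0,0],0.298]
    - [-1,[0,0,0.03],0.298]
    - [-1,[0,0,0.055],0.298]

```text
time: 17.45
ee_pos: [0.489, 0.3146, 0.198]
tool_rot: [0.382, 0.924, 0.001, 0.001]
ft_force: [0.0, -0.5, -1.0]
finger_gap: 0.0316
grasp_force: 50.5
```

```bash
python3 -c "
from h import *
get_image('top');get_image('top');
"; python3 look.py pics/w11.png wide_tube_1; python3 -c "
from h import *
go((.4876,.3142,.112),45)"
```

```text
wide_tube_1 0.75 [242. 202. 317. 313.] zt 0.218 n 4182 mid [0.4834 0.3141 0.2157] circ [484.1 313.2]
wide_tube_1 0.58 [103. 188. 174. 247.] zt 0.138 n 1859 mid [0.4095 0.2377 0.1358] circ [409.1 237.2]
[0.485  0.3126 0.1922]
shift [0.0002 0.0003 0.0851] len 0.085 twist -0.001 q [ 0.44  0.14  1.68  0.    1.32 -0.35] yaw 44.9 F [-0.6 -0.3  0.3]
```

View pics/w11.png

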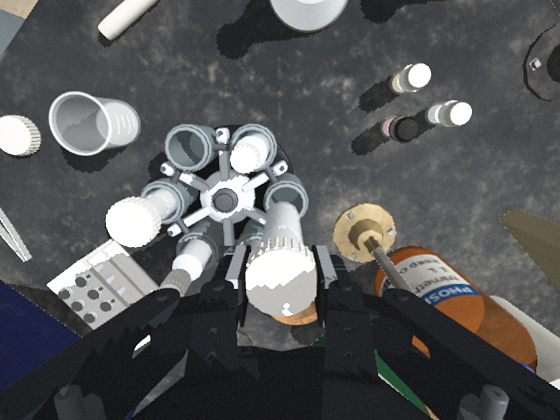

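servo_tool:
  series:
    - [-1,[0,0,0.02],0]
    - [-1,[0,0,0.04],0]
    - [-1,[0,0,0.06],0]
    - [-1,[0,0,0.078],0]
    - [-1,[0,0,0.082],0]

```text
time: 18.07
ee_pos: [0.4874, 0.3138, 0.1142]
tool_rot: [0.384, 0.923, -0.001, -0.001]
ft_force: [-0.4, -0.8, -1.8]
finger_gap: 0.0313
grasp_force: 50.8
```

servo_tool:
  series:
    - [-1,[0,0,0],0]
    - [-1,[0,0,0],0]
    - [1,[0,0,0],0]
    - [1,[0,0,0],0]
    - [1,[0,0,0],0]

```text
time: 18.48
ee_pos: [0.4891, 0.3146, 0.117]
tool_rot: [0.384, 0.923, 0.001, 0.001]
ft_force: [-1.2, -0.2, 0.9]
finger_gap: 0.066
grasp_force: 0.0
```

servo_tool:
  series:
    - [1,[0,0,0],0]
    - [1,[0,0,0],0]
    - [1,[0,0,-0.03],0]
    - [1,[0,0,-0.07],0]
    - [1,[0,0,-0.11],0]

```text
time: 18.9
ee_pos: [0.4869, 0.3135, 0.2252]
tool_rot: [0.384, 0.923, -0.001, -0.001]
ft_force: [1.3, 0.4, 0.9]
finger_gap: 0.0853
grasp_force: 0.0
```

```bash
python3 -c "
from h import *
get_image('top');get_image('top');
"; python3 look.py pics/w12.png wide_tube_1; python3 -c "
from h import *
go((.42,.20,.24),75)"
```

```text
wide_tube_1 0.9 [253. 174. 296. 223.] zt 0.138 n 1285 mid [0.4874 0.3161 0.1362] circ [487.8 315.5]
wide_tube_1 0.78 [118. 177. 180. 225.] zt 0.138 n 1354 mid [0.4094 0.2375 0.1358] circ [409.2 236.9]
[0.4921 0.316  0.2342]
shift [-0.0327 -0.1296 -0.0131] len 0.134 twist -0.527 q [ 0.44  0.12  1.65 -0.    1.37 -0.35] yaw 44.8 F [ 0.5 -0.4 -1.2]
```

servo_tool:
  series:
    - [1,[-0.033,-0.13,-0.013],-0.12]
    - [1,[-0.033,-0.13,-0.013],-0.24]
    - [1,[-0.033,-0.13,-0.013],-0.36]
    - [1,[-0.033,-0.13,-0.013],-0.48]
    - [1,[-0.033,-0.13,-0.013],-0.53]

```text
time: 19.52
ee_pos: [0.4168, 0.1967, 0.2364]
tool_rot: [0.127, 0.992, -0.001, -0.001]
ft_force: [0.4, -0.3, 0.3]
finger_gap: 0.0852
grasp_force: 0.0
```

```bash
python3 -c "
from h import *
get_image('top');get_image('top');get_image('top')
go((.468,.086,.24),105)"
```

```text
shift [-0.0771 -0.096  -0.0032] len 0.123 twist -0.523 q [ 0.27 -0.18  1.92  0.    1.4  -1.04] yaw 75.0 F [ 0.2 -0.2 -0. ]
```

servo_tool:
  series:
    - [1,[-0.077,-0.096,0],-0.12]
    - [1,[-0.077,-0.096,0],-0.24]
    - [1,[-0.077,-0.096,0],-0.36]
    - [1,[-0.077,-0.096,0],-0.48]
    - [1,[-0.077,-0.096,0],-0.523]

```text
time: 20.08
ee_pos: [0.4698, 0.084, 0.2371]
tool_rot: [-0.132, 0.991, -0.0, -0.001]
ft_force: [-0.5, 1.4, 0.7]
finger_gap: 0.0858
grasp_force: 0.0
```

```bash
python3 -c "
from h import *
get_image('top');get_image('top');get_image('top')"
python3 look.py pics/w13.png steel_tube_1; python3 -c "
from h import *
go((.4685,.0862,.0775),105)"
```

```text
steel_tube_1 0.73 [416. 250. 462. 287.] zt 0.124 n 554 mid [0.4913 0.2465 0.1324] circ [488.3 244.5]
steel_tube_1 0.71 [268. 174. 299. 208.] zt 0.105 n 554 mid [0.4667 0.0862 0.1027] circ [466.8  86.2]
[0.4687 0.0866 0.2372]
shift [ 0.0002 -0.001   0.1601] len 0.16 twist 0.0 q [ 0.02 -0.15  1.89  0.    1.4  -1.81] yaw 105.0 F [0.3 0.1 0. ]
```

servo_tool:
  series:
    - [1,[0.001,-0.001,0.04],0]
    - [1,[0.001,-0.001,0.08],0]
    - [1,[0.001,-0.001,0.12],0]
    - [1,[0.001,-0.001,0.15],0]
    - [1,[0.001,-0.001,0.159],0]

```text
time: 20.75
ee_pos: [0.4637, 0.086, 0.074]
tool_rot: [-0.131, 0.991, 0.001, -0.004]
ft_force: [-0.8, -0.8, -0.5]
finger_gap: 0.0852
grasp_force: 0.0
```

servo_tool:
  series:
    - [1,[0,0,0],0]
    - [-1,[0,0,0],0]
    - [-1,[0,0,0],0]
    - [-1,[0,0,0],0]
    - [-1,[0,0,0],0]

```text
time: 21.17
ee_pos: [0.4699, 0.0854, 0.0814]
tool_rot: [-0.132, 0.991, -0.0, 0.002]
ft_force: [-0.4, -0.4, 0.7]
finger_gap: 0.0386
grasp_force: 0.0
```

servo_tool:
  series:
    - [-1,[0,0,0],0]
    - [-1,[0,0,0],0]
    - [-1,[0,0,0],0]
    - [-1,[0,0,0],0]
    - [-1,[0,0,0],0]

```text
time: 21.58
ee_pos: [0.4695, 0.0854, 0.0809]
tool_rot: [-0.132, 0.991, -0.0, 0.001]
ft_force: [-1.2, 0.6, 5.7]
finger_gap: 0.0241
grasp_force: 48.7
```

```bash
python3 look.py pics/w14.png steel_tube_1; python3 -c "
from h import *
go((.4685,.0862,.0775),105)"
```

```text
steel_tube_1 0.81 [538. 362. 560. 389.] zt 0.093 n 172 mid [0.4865 0.2358 0.0991] circ [485.8 235. ]
steel_tube_1 0.61 [254. 219. 311. 305.] zt 0.105 n 2300 mid [0.4667 0.0846 0.1023] circ [467.5  84.6]
[0.4695 0.0854 0.0809]
shift [0.0008 0.001  0.0034] len 0.004 twist 0.002 q [ 0.01  0.03  2.04  0.    1.07 -1.82] yaw 105.1 F [-0.3  0.7  5.4]
```

servo_tool:
  series:
    - [-1,[0,0,-0.03],0]
    - [-1,[0,0,-0.07],0]
    - [-1,[0,0,-0.11],0]
    - [-1,[0,0,-0.15],0]
    - [-1,[0,0,-0.158],0]

```text
time: 22.1
ee_pos: [0.4717, 0.0853, 0.2454]
tool_rot: [-0.132, 0.991, -0.001, 0.006]
ft_force: [0.6, -0.3, -0.3]
finger_gap: 0.0241
grasp_force: 50.1
```

```bash
python3 -c "
from h import *
get_image('top');get_image('top');get_image('top')
go((.3952,.2915,.238),105); s=monitor.get_state();print(s['ee_pos'],s['finger_gap'],s['grasp_force'])"
```

```text
shift [ 0.0169  0.2182 -0.0003] len 0.219 twist 0.002 q [ 0.01 -0.15  1.89 -0.    1.39 -1.82] yaw 105.1 F [-0.8 -0.  -2. ]
[0.46849593 0.08526426 0.2378245 ] 0.023883859945988423 50.02994669070176
```

servo_tool:
  series:
    - [-1,[0.003,0.04,0],0]
    - [-1,[0.006,0.08,0],0]
    - [-1,[0.009,0.12,0],0]
    - [-1,[0.012,0.16,0],0]
    - [-1,[0.0155,0.2,0],0]

```text
time: 22.67
ee_pos: [0.3986, 0.275, 0.2341]
tool_rot: [-0.131, 0.991, -0.001, -0.002]
ft_force: [0.6, -1.0, -1.6]
finger_gap: 0.0241
grasp_force: 50.1
```

servo_tool:
  series:
    - [-1,[0.0014,0.0182,0],-0.12]
    - [-1,[0.0014,0.0182,0],-0.24]
    - [-1,[0.0014,0.0182,0],-0.36]
    - [-1,[0.0014,0.0182,0],-0.48]
    - [-1,[0.0014,0.0182,0],-0.6]

```text
time: 23.08
ee_pos: [0.3931, 0.291, 0.2338]
tool_rot: [-0.422, 0.907, -0.0, -0.003]
ft_force: [-0.6, -0.1, -0.7]
finger_gap: 0.0238
grasp_force: 50.2
```

servo_tool:
  series:
    - [-1,[0,0,0],-0.12]
    - [-1,[0,0,0],-0.24]
    - [-1,[0,0,0],-0.36]
    - [-1,[0,0,0.03],-0.445]
    - [-1,[0,0,0.055],-0.445]

```text
time: 23.5
ee_pos: [0.3941, 0.2911, 0.1796]
tool_rot: [-0.611, 0.792, 0.0, -0.001]
ft_force: [-0.6, 0.4, -1.1]
finger_gap: 0.0241
grasp_force: 50.2
```

```bash
python3 -c "
from h import *
get_image('top');get_image('top');
"; python3 look.py pics/w15.png steel_tube_1; python3 -c "
from h import *
go((.3952,.2915,.100),165)"
```

```text
steel_tube_1 0.76 [ 98. 197. 159. 246.] zt 0.124 n 1075 mid [0.4999 0.2621 0.1214] circ [500.2 262.3]
steel_tube_1 0.6 [255. 204. 308. 305.] zt 0.199 n 2326 mid [0.3898 0.2864 0.1964] circ [390.2 287.1]
[0.3902 0.289  0.175 ]
shift [-0.0015 -0.0019  0.0802] len 0.08 twist -0.0 q [ 0.48 -0.06  1.92 -0.    1.28 -2.4 ] yaw 165.0 F [-0.7  1.  -1.3]
```

View pics/w15.png

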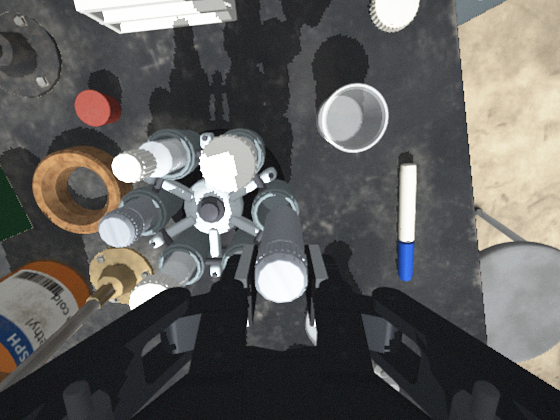

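servo_tool:
  series:
    - [-1,[-0.0005,-0.001,0],0]
    - [-1,[-0.0005,-0.001,0],0]
    - [-1,[-0.0005,-0.001,0.02],0]
    - [-1,[-0.0005,-0.001,0.04],0]
    - [-1,[-0.0005,-0.001,0.06],0]

```text
time: 24.12
ee_pos: [0.3973, 0.2924, 0.1236]
tool_rot: [-0.609, 0.793, -0.0, 0.002]
ft_force: [-0.3, 0.8, -1.7]
finger_gap: 0.024
grasp_force: 50.2
```

servo_tool:
  series:
    - [-1,[0,0,0.01],0]
    - [-1,[0,0,0.018],0]
    - [-1,[0,0,0.018],0]
    - [-1,[0,0,0.018],0]
    - [-1,[0,0,0.018],0]

```text
time: 24.53
ee_pos: [0.3969, 0.2922, 0.1057]
tool_rot: [-0.609, 0.793, -0.0, 0.001]
ft_force: [0.0, 0.0, -1.4]
finger_gap: 0.0238
grasp_force: 50.1
```

servo_tool:
  series:
    - [-1,[0,0,0.004],0]
    - [-1,[0,0,0.004],0]
    - [1,[0,0,0.004],0]
    - [1,[0,0,0.004],0]
    - [1,[0,0,0.004],0]

```text
time: 24.95
ee_pos: [0.3963, 0.2919, 0.1007]
tool_rot: [-0.609, 0.793, -0.0, 0.0]
ft_force: [-0.0, -0.0, 0.2]
finger_gap: 0.0592
grasp_force: 0.0
```

servo_tool:
  series:
    - [1,[0,0,0],0]
    - [1,[0,0,0],0]
    - [1,[0,0,-0.03],0]
    - [1,[0,0,-0.07],0]
    - [1,[0,0,-0.11],0]

```text
time: 25.37
ee_pos: [0.3948, 0.2911, 0.2104]
tool_rot: [-0.609, 0.793, 0.0, -0.002]
ft_force: [0.7, 0.7, 0.5]
finger_gap: 0.0853
grasp_force: 0.0
```

servo_tool:
  series:
    - [1,[0,0,-0.03],0]
    - [1,[0,0,-0.03],0]
    - [1,[0,0,-0.03],0]
    - [1,[0,0,-0.03],0]
    - [1,[0,0,-0.03],0]

```text
time: 25.78
ee_pos: [0.3951, 0.2913, 0.2386]
tool_rot: [-0.609, 0.793, 0.0, -0.001]
ft_force: [0.0, -0.3, -0.4]
finger_gap: 0.0853
grasp_force: 0.0
```

```bash
python3 -c "
from h import *
get_image('top');get_image('top');
"; python3 look.py pics/w16.png steel_tube_1 wide_tube_1 necked_tube_1 beaker_small small_flask
```

```text
steel_tube_1 0.86 [268. 176. 298. 214.] zt 0.124 n 609 mid [0.3935 0.29   0.1218] circ [393.8 290.2]
steel_tube_1 0.66 [145. 180. 188. 209.] zt 0.124 n 617 mid [0.5006 0.2616 0.1216] circ [500.4 262. ]
wide_tube_1 0.85 [224. 126. 266. 170.] zt 0.138 n 1422 mid [0.4092 0.2371 0.1369] circ [409.4 237. ]
wide_tube_1 0.72 [167. 222. 220. 272.] zt 0.138 n 769 mid [0.4677 0.3007 0.1932] circ [463.9 297.4]
necked_tube_1 0.98 [164. 131. 213. 162.] zt 0.15 n 426 mid [0.462  0.2233 0.1475] circ [462.5 223.2]
necked_tube_1 0.71 [238. 224. 268. 270.] zt 0.15 n 324 mid [0.4345 0.3286 0.1474] circ [434.7 328.7]
necked_tube_1 0.44 [301. 266. 364. 359.] zt 0.114 n 378 mid [0.3649 0.3847 0.2108] circ [370.6 384.2]
beaker_small 0.87 [312.  86. 372. 142.] zt 0.065 n 783 mid [0.3126 0.2351 0.0631] circ [312.3 235.2]
small_flask 0.7 [306. 264. 362. 356.] zt 0.114 n 366 mid [0.3652 0.4663 0.1121] circ [364.8 466.2]
[0.3951 0.2913 0.2385]
```

View pics/w16.png

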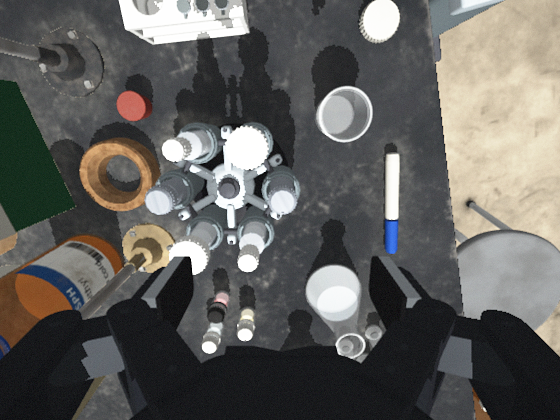

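The six tubes stand fully down (lid tops at 0.124, 0.138 and 0.150 m). The twins face each other: steel at (283,195) and (165,195), wide at (248,147) and (188,255), necked at (188,147) and (252,250). The beaker and flask have not moved.

```bash
python3 -c "
from h import *
print(ticket.finish_job())"
```

```text
the job is handed in; nothing more can be done
None
```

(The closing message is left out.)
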